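# Slide a test coupon under a spring clip

## Task

Push the red paddle of the spring clip down with one fingertip and, while holding it down, use the other fingertip to push the yellow test coupon along its channel, under the clip's raised nose, until it is fully home against the end stop. Only then let the paddle up so that the clip closes on the coupon, and move clear. Do not pick the coupon up, and leave the other things on the bench alone.

Things in the scene. Friction and masses are not known exactly. Their poses are not given: they have to be found in the camera images.
- nest: fixed nest, 150 x 118 x 34 mm: aluminium channel, red spring clip along its left side. Origin on the bench under the channel's centre line; x along the channel, push direction, to the steel end stop (face at x = 32 mm, top z = 18); y across to the paddle; z up. Channel floor z = 10 mm, from x = -106; guide walls' inner faces y = -19 and 19, top z = 15. Hinge axis along x: y = 28, z = 19.
- coupon: yellow plastic test coupon, 45 g: plate 46 (x) x 36 (y) x 6 mm with an upright tab at its rear edge (x = -23 to -18 mm, 26 mm wide, top 25 mm above the underside) for a fingertip to push. Origin at the centre of the underside, x towards its front edge (x = 23 mm). It starts in the channel short of the clip's nose. Home, front edge at the end stop, its origin is at nest x = 9 mm.
- clip (a joint): angle of the spring clip (rad), limit 0.45. 0 = shut: its black nose (bar 20 mm long, 8 mm thick, over the channel, nest x = 8 to 28 mm) is 1 mm above the channel floor and blocks the coupon. Grows as the paddle is pressed down; from 0.18 on the nose clears the plate; closed on the coupon it reads about 0.17. About 6 N on the paddle's middle hold it at the limit; it springs back.
- paddle (a point): middle of the red paddle's top face, at nest x = -33.5 mm, 34 mm from the hinge axis (y about 60). The paddle is a flat plate along the channel, nest x = -95 to 28 mm, 2 to 48 mm from the hinge axis. Shut, it slopes up 0.35 rad away from the channel (this point 32 mm above the bench); at joint 0.35 it is level, 20 mm above the bench, 15 mm below the tab's top. A fingertip can slide along it.
- home (a point): point on the channel floor, fixed to the nest, where the coupon's origin lies when the coupon is fully home.
- spare: grey coupon of the same shape as the yellow one, lying loose on the bench beside the nest; to be left alone. Origin at the centre of its underside.
- gauge: loose steel plug gauge, 89 x 23 x 20 mm, lying beside the nest; to be left alone.
- lever: loose black plastic lever, 65 x 22 x 14 mm, lying on the bench before the open end of the channel; to be left alone.
Not all that is in view belongs to the job. Of the things that look like the coupon, the smallest one is meant.

How it is judged:
On the way, in this order (a step that is already met when the one before it is completed fails the run):
1. a fingertip holds the paddle down, the nose raised, while the coupon is still in front of the nose (value of joint clip above 0.18 rad and contact force between the fingers and nest above 0.5 N and x of coupon in the frame of nest below -0.012 m), for 0.1 s.
2. the coupon is home against the end stop with the paddle still held down (value of joint clip above 0.18 rad and contact force between the fingers and nest above 0.5 N and x of coupon in the frame of nest above 0.006 m), for 0.1 s.
At the end, for the whole second after the job is handed in: The coupon lies flat (within 0.05 rad) and at rest in the channel, within 3 mm of the end stop (4 mm in plan of home), and the released clip bears on it (clip angle 0.12 to 0.21, contact force over 1.5 N) (x of coupon in the frame of nest between 0.006 and 0.0115 m and horizontal distance between coupon and home below 0.004 m and value of joint clip between 0.12 and 0.21 rad and contact force between nest and coupon above 1.5 N and angle between coupon's own z axis and vertical below 0.05 rad and linear speed of coupon below 0.01 m/s); the robot touches nothing.
It fails at once if the coupon is lifted: its underside rises 12 mm above the channel floor (z of coupon in the frame of nest above 0.022 m).
It fails at once if the coupon is tipped by more than 0.5 rad (angle between coupon's own z axis and vertical above 0.5 rad).
It fails at once if the spare grey coupon is moved by more than 15 mm (distance of spare from where it was at the start of the episode above 0.015 m).
It fails at once if the plug gauge is moved by more than 15 mm (distance of gauge from where it was at the start of the episode above 0.015 m).
It fails at once if the black lever is moved by more than 15 mm (distance of lever from where it was at the start of the episode above 0.015 m).
It also fails if it takes over 48 s, if anything falls off the work surface, if the arm or the gripper's body presses on something with over 40 N, if the wrist force passes 120 N, or if a joint passes its speed limit or range.

## Robot

A 7-joint arm with a two-finger parallel gripper is mounted at the origin on a cart in front of the work surface, level with it; the furniture and walls round the work are solid. World frame = base frame: x ahead of the robot, y to its left, z up, the work surface at z = 0. Lengths are in m, angles in rad, forces in N, time in s.
With the tool pointing down it reaches from about 0.425 to 0.875 m from the base axis. Payload 4.7 kg.
Tool frame: the origin (TCP) lies midway between the tips of the shut fingers; the grasp point (between the pads) lies 19 mm behind it (ctrl.grip_point_offset is the distance from the TCP to the grasp point, in m); z points along the fingers, y is the line along which they close (so a half turn about z gives the same grasp; the last joint's range is limited). The gripper opens to 87 mm and grips with 3 to 60 N. Pads are 19 mm wide; open, the fingers measure 117 mm over their backs; the gripper's body (75 mm by 190 mm) begins 51 mm behind the grasp point.
Start: joints at [1.199, 0.321, -0.07, 1.45, 0.023, 1.371, -0.057], TCP at [0.245, -0.602, 0.223] pointing down, gripper open.
Joint ranges: [-2.86, 2.86], [-0.3, 2.09], [-1.38, 1.24], [0.06, 2.45], [-1.56, 4.7], [0.09, 2.05], [-2.69, 2.69]. Speed limits (rad/s): [2.57, 2.57, 3.14, 3.14, 3.14, 3.14, 3.14].

## Interface

Orientations are given as a rotation vector (axis times angle).
In Python, from bench import ctrl gives the robot as it stands.
- The arm moves only by the tool move_arm, never from a script. Its argument "increments" is text: rows parted by semicolons, each of 7 numbers parted by spaces: the shift along the world's x, y, z in mm, then the turn, a rotation vector about the world's x, y, z in degrees, then the closure in counts, from 0 (fully open) to 255 (shut). A call has exactly 8 rows; each row shifts and turns the commanded pose from where the row before left it; what a row does not reach is not made up. A row lasts 1/12 s, in which the tool goes at most 41.7 mm and 7.16 degrees, less where a joint would pass 70% of its speed; a pose out of reach is approached as far as the arm can. A call with a gripper value outside its range is refused whole. The fingers move at their own pace and stop on an object; "grip_force" is the grip in N (left out, the last holds). Time passes only in rows, so rows that do not move let the fingers close, or fill a call up. It gives the time, the measured TCP pose, the force, the opening and the grip force at its end, in the units of the state.
- ctrl.get_state(): the state, without advancing time (a new reading comes with each control period).
- ctrl.get_image(name): name is "scene" or "top"; returns a dict with "frame" (400x640x3 uint8, red, green, blue), "depth" (400x640 float32, m along the optical axis (not along the pixel's ray), 0 where there is no reading), "fx", "fy", "cx", "cy" (pixels), "k1" (the pictures are not rectified: a ray, as slopes to the right and down, at radius r is drawn at 1 + k1 r^2 times it, then the intrinsics apply), "position" and "orientation" of the camera in the world. Camera axes: x right, y down, z forward; pixel columns grow to the right and rows downward; lengths in m; the calibration is good to about 2 mm. A picture is of the moment at which its call begins.
- ctrl.close_job(): hands the job in; it is judged then, once.
Trained networks look in a picture, given as the dict that the camera call returned (one of the last four; its "shot" number tells which), for a name from the list of things; names that differ only in an ending like _2 or _b are one class to them, and where a whole thing is asked for, a point or a joint stands for the part that bears it (a point fixed in the world has none). Each returns a list of dicts, best first, with "score" (0 to 1); they miss things now and then, are a little off and sometimes report something else, mostly with a low value. They report only what shows in the picture. A call takes as long as a camera call. They do not tell look-alikes from the thing itself.
- ctrl.find_in(target, picture): "centre" ([x, y, z] in m, in world coordinates, good to about 4 mm: the middle of the surface that is visible of it).
- ctrl.silhouettes(target, picture): "region" (400x640 bool, what is visible of it).
The state is a dict: "time": time; "joint_positions": joint angles; "qd": joint speeds; "joint_torque": joint torques, N m; "position": TCP position; "tool_rot": TCP orientation; "ft_force": force on the tool from outside, world axes, zero at the start; "torque": the same for the moment, N m; "grip_width": opening from 0.0 (shut) to 1.0 (fully open); "grip_force": force on a finger pad.
Only numpy, scipy, OpenCV 4.12 (cv2) and the standard library are available. Lean on these libraries where they do the work, as an engineer would, in place of code of your own. Each camera call takes 0.05 s, during which the arm holds its last target. There are 200 camera calls.

## Working session

There is one attempt and no reset: what is moved stays moved. The work goes in short steps, Python scripts to look and compute and a tool call to move; the robot and the scene stay as the last step left them, time stands still between calls to the robot, and variables do not carry over. Pictures are saved under pics/ and viewed, at most 10 in all, crops included, and the job is handed in when it is done.

Besides the shell and the picture viewer there is one more tool, called after "Request:" as name(argument=value, ...), one argument or row to a line, values as JSON. move_arm: Moves the arm, as the interface text tells. Its arguments: {"type":"object","properties":{"increments":{"type":"string"},"grip_force":{"type":"number"}},"required":["increments"]}

```bash
mkdir -p pics
cat > h.py <<'E'
import numpy as np,cv2
from scipy.spatial.transform import Rotation as R
from bench import ctrl
def rot(p):
    o=np.asarray(p["orientation"],float)
    if o.shape==(3,3): return o
    return R.from_quat(o).as_matrix() if o.size==4 else R.from_rotvec(o).as_matrix()
def cloud(p):
    K=np.array([[p["fx"],0,p["cx"]],[0,p["fy"],p["cy"]],[0,0,1.]])
    v,u=np.mgrid[0:400,0:640]
    n=cv2.undistortPoints(np.stack([u.ravel(),v.ravel()],1).astype(float)[:,None],K,np.array([p["k1"],0,0,0.])).reshape(400,640,2)
    d=p["depth"]; c=np.dstack([n[...,0]*d,n[...,1]*d,d])
    w=c@rot(p).T+np.asarray(p["position"]); w[d==0]=np.nan
    return w
def save(p,n): cv2.imwrite("pics/"+n,p["frame"][...,::-1])
E
python3 - <<'E'
from h import *
for n in("scene","top"):
    p=ctrl.get_image(n); save(p,n+"0.png"); print(n,p["position"],p["orientation"],p["fx"],p["k1"])
    for t in("nest","coupon","clip","paddle","spare","gauge","lever"):
        print(t,[(np.round(d["centre"],3).tolist(),round(d["score"],2)) for d in ctrl.find_in(t,p)])
    np.save(n+"0.npy",cloud(p))
print(ctrl.get_state())
E
```

```text
scene [0.24094087 0.39797308 0.71703021] [-0.78008968  2.71555008 -0.94335661] 464.3580285399753 0.015598041124832452
nest [([0.53, -0.057, 0.01], 0.59)]
coupon [([0.429, 0.13, 0.01], 0.89), ([0.553, -0.097, 0.014], 0.88), ([0.539, 0.068, 0.004], 0.63)]
clip [([0.55, -0.054, 0.028], 0.88)]
paddle [([0.549, -0.059, 0.026], 0.63)]
spare [([0.615, -0.171, 0.005], 0.86)]
gauge [([0.518, -0.198, 0.017], 0.51)]
lever [([0.442, -0.108, 0.006], 0.57)]
top [ 0.40541906 -0.02819415  0.88929736] [-2.13121895  2.1898969  -0.1277575 ] 476.63847675730426 -0.12661616291376268
nest [([0.535, -0.068, 0.015], 0.74)]
coupon [([0.438, 0.128, 0.009], 0.85), ([0.553, -0.1, 0.017], 0.82), ([0.544, 0.065, 0.009], 0.7)]
clip [([0.548, -0.054, 0.03], 0.56)]
paddle [([0.551, -0.055, 0.024], 0.74)]
spare [([0.617, -0.176, 0.01], 0.78)]
gauge [([0.518, -0.206, 0.02], 0.89)]
lever [([0.44, -0.112, 0.01], 0.7)]
{'time': 0.8, 'joint_positions': array([ 1.19913453,  0.32096046, -0.07008541,  1.45046694,  0.02259144,
        1.37079281, -0.05688288]), 'qd': array([-0.00124552, -0.00075182,  0.00102182,  0.0003896 , -0.00036286,
       -0.00118915, -0.00026346]), 'joint_torque': array([-1.32080800e-04, -4.91050494e+01, -4.02954603e-01, -3.12760949e+01,
       -6.34052488e-02,  3.32990766e-02,  2.19156209e-05]), 'position': array([ 0.24455873, -0.60228049,  0.22262873]), 'tool_rot': array([ 3.08316836e+00,  6.02202176e-01, -1.15070222e-05]), 'ft_force': array([-0.86412255, -0.54632865, -0.03082648]), 'torque': array([-0.01570335,  0.00449155, -0.04430397]), 'grip_force': 0.0, 'grip_width': 0.997032189695595}
```

View pics/top0.png

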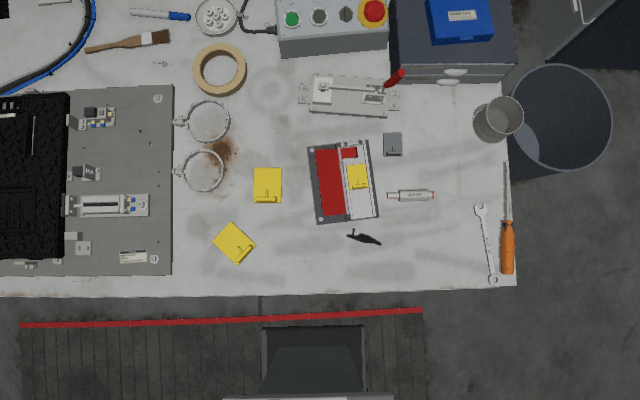

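View pics/scene0.png

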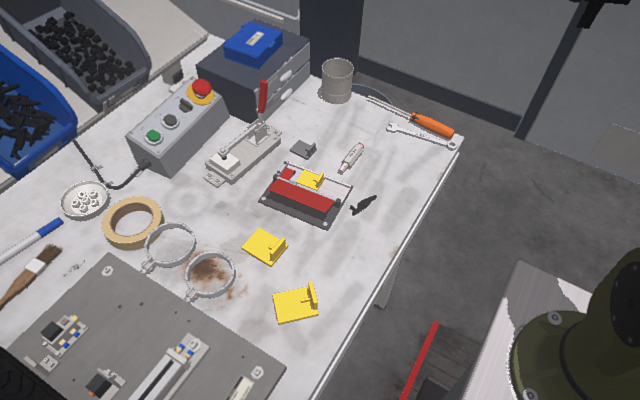

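Candidates for the coupon are the yellow plates at top px (357,177) in the channel, (267,185) loose and (234,242) loose. I choose (357,177), the smallest and the one in the channel. Next I'll fit the nest pose and check the choice in a close crop.

Run:
```python
from h import *
im={}
for n in("top","scene"):
    p=ctrl.get_image(n); w=cloud(p); f=p["frame"].astype(int); r,g,b=f[...,0],f[...,1],f[...,2]
    near=(np.abs(w[...,0]-.54)<.1)&(np.abs(w[...,1]+.07)<.09)&(w[...,2]<.07)
    red=near&(r>110)&(g<70)&(b<70); yel=near&(r>150)&(g>130)&(b<100)&(w[...,1]<-.05)
    for nm,m in(("red",red),("yel",yel)):
        k,l,s,c=cv2.connectedComponentsWithStats(m.astype(np.uint8))
        for i in np.argsort(-s[1:,4])[:2]+1:
            q=w[l==i]
            print(n,nm,s[i],cv2.minAreaRect((q[:,:2]*1000).astype(np.float32)),np.nanpercentile(q[:,2],[3,50,97]).round(4))
    for t in ("nest",):
        d=ctrl.silhouettes(t,p)[0]; m=d["region"]; q=w[m]; q=q[np.isfinite(q[:,0])]
        print(n,"nest",cv2.minAreaRect((q[:,:2]*1000).astype(np.float32)),m.sum())
    if n=="top": cv2.imwrite("pics/crop.png",cv2.resize(p["frame"][125:240,290:420,::-1],None,fx=5,fy=5,interpolation=cv2.INTER_CUBIC))
```

```text
top red [ 315  149   31   67 1497] ((543.1758422851562, -55.07423400878906), (122.93927764892578, 42.40788269042969), 5.794692516326904) [0.0213 0.0291 0.0368]
top red [341 147  15  12 143] ((597.1651611328125, -90.70707702636719), (18.16233253479004, 27.440282821655273), 5.783658981323242) [0.0169 0.0208 0.0239]
top yel [346 164  22  26 430] ((552.8156127929688, -106.0678482055664), (44.8929328918457, 35.93915557861328), 5.696458339691162) [0.0132 0.0162 0.036 ]
top nest ((545.354736328125, -78.66825103759766), (150.94461059570312, 120.70423889160156), 5.5666022300720215) 4478
scene red [267 179  67  34 862] ((546.57373046875, -48.90235900878906), (133.01206970214844, 42.9523811340332), 5.49368953704834) [0.0201 0.0282 0.0352]
scene red [280 168  14  12  89] ((597.1641235351562, -85.06808471679688), (19.29781723022461, 26.01404571533203), 2.209014892578125) [0.0169 0.019  0.0212]
scene yel [297 170  27  21 301] ((551.4765014648438, -100.81704711914062), (45.42323303222656, 38.113136291503906), 5.621793270111084) [0.0117 0.0144 0.0328]
scene nest ((543.7781372070312, -71.42713165283203), (147.58251953125, 115.99186706542969), 6.012277126312256) 3265
```

View pics/crop.png

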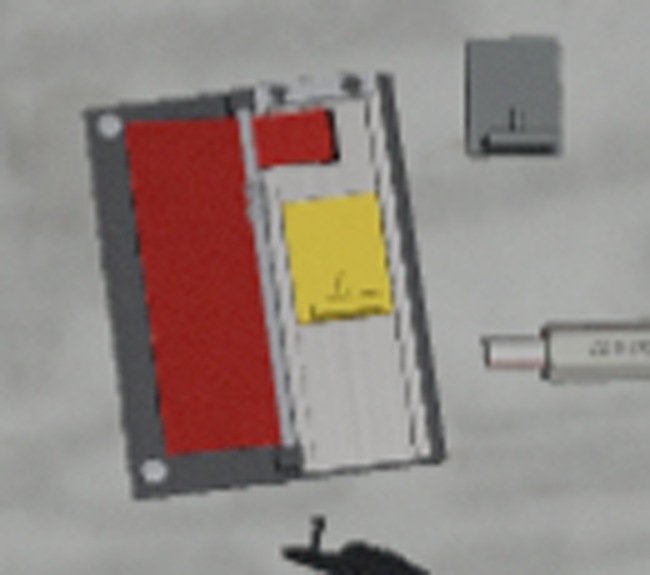

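The crop confirms it: the small yellow coupon sits in the channel with its tab at the rear (crop px ~(345,312)), its front short of the nose (~(295,138)), and the red paddle on the left. Nest yaw is ≈5.7° and the origin ≈(582,-100.5) mm. I'll set out.

Request:
move_arm(
  increments="14 28 0 0 0 -2 0;16 32 0 0 0 -3 40;16 32 0 0 0 -3 80;16 32 0 0 0 -3 123;16 32 0 0 0 -3 123;16 32 0 0 0 -2.4 123;16 32 0 0 0 0 123;16 32 0 0 0 0 123",
)

```text
time: 1.67
position: [0.3711, -0.3486, 0.2228]
tool_rot: [3.137, 0.156, 0.0]
ft_force: [0.7, -0.2, -0.0]
grip_width: 0.573
grip_force: 0.0
```

Request:
move_arm(
  increments="16 32 0 0 0 0 123;16 32 0 0 0 0 123;16 32 -10 0 0 0 123;16 32 -15 0 0 0 123;16 32 -15 0 0 0 123;16 32 -15 0 0 0 123;16 32 -15 0 0 0 123;16 32 -15 0 0 0 123",
)

```text
time: 2.33
position: [0.4992, -0.0927, 0.1374]
tool_rot: [3.137, 0.156, 0.002]
ft_force: [-0.1, -0.5, 0.7]
grip_width: 0.519
grip_force: 0.0
```

Request:
move_arm(
  increments="4 8 -10 0 0 0 123;4 7 -15 0 0 0 123;0 0 -20 0 0 0 123;0 0 -12 0 0 0 123;0 0 -5 0 0 0 123;0 0 0 0 0 0 123;0 0 0 0 0 0 123;0 0 0 0 0 0 123",
)

```text
time: 3.0
position: [0.5073, -0.0798, 0.0766]
tool_rot: [3.137, 0.155, 0.003]
ft_force: [0.6, 0.1, -0.8]
grip_width: 0.519
grip_force: 0.0
```

Run:
```python
from h import *
a=[]
for n,b in(("top",(100,290,270,440)),("scene",(130,280,220,400))):
    p=ctrl.get_image(n); c=p["frame"][b[0]:b[1],b[2]:b[3],::-1]; a.append(cv2.resize(c,(400,int(400*c.shape[0]/c.shape[1])),interpolation=cv2.INTER_CUBIC))
h=max(x.shape[0] for x in a)
cv2.imwrite("pics/near.png",np.hstack([cv2.copyMakeBorder(x,0,h-x.shape[0],0,0,0) for x in a]))
print(ctrl.get_state()["position"])
```

```text
[ 0.50732012 -0.07968713  0.07667128]
```

View pics/near.png

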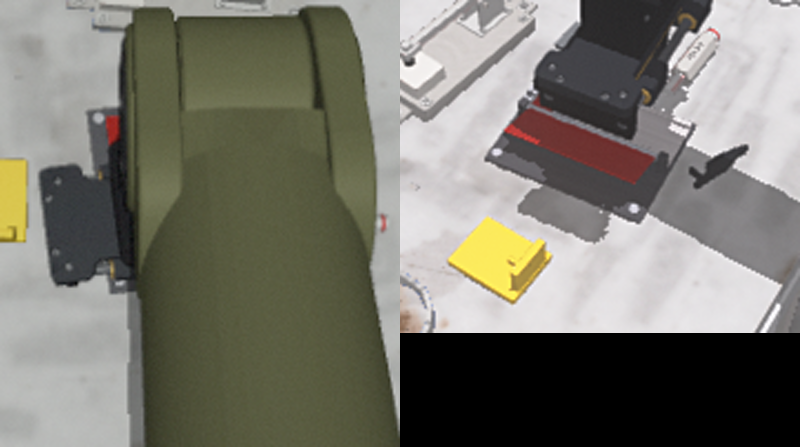

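The top view is hidden by the arm (gripper at ~(85,225)). The scene crop shows the gripper over the paddle (~(590,150)), square to the nest. The margins are enough, so I'll descend.

Request:
move_arm(
  increments="0 2 -10 0 0 0 123;0 0 -12 0 0 0 123;0 0 -8 0 0 0 123;0 0 -5 0 0 0 123;0 0 -4 0 0 0 123;0 0 -2 0 0 0 123;0 0 0 0 0 0 123;0 0 0 0 0 0 123",
)

```text
time: 3.77
position: [0.5067, -0.0772, 0.0346]
tool_rot: [3.138, 0.156, 0.0]
ft_force: [-0.0, 0.5, -0.4]
grip_width: 0.515
grip_force: 0.0
```

Request:
move_arm(
  increments="0 0 -2 0 0 0 123;0 0 -2 0 0 0 123;0 0 -2 0 0 0 123;0 0 -2 0 0 0 123;0 0 -1 0 0 0 123;0 0 -1 0 0 0 123;0 0 0 0 0 0 123;0 0 0 0 0 0 123",
)

```text
time: 4.43
position: [0.507, -0.0769, 0.0248]
tool_rot: [-3.138, -0.157, -0.001]
ft_force: [0.8, 2.4, 3.6]
grip_width: 0.518
grip_force: 1.8
```

Request:
move_arm(
  increments="0 0 -1 0 0 0 123;0 0 -1 0 0 0 123;0 0 -1 0 0 0 123;0 0 -1 0 0 0 123;0 0 -1 0 0 0 123;0 0 0 0 0 0 123;0 0 0 0 0 0 123;0 0 0 0 0 0 123",
)

```text
time: 5.1
position: [0.5069, -0.0768, 0.0198]
tool_rot: [-3.137, -0.157, -0.001]
ft_force: [0.5, 3.4, 5.9]
grip_width: 0.516
grip_force: 3.0
```

Run:
```python
from h import *
p=ctrl.get_image("scene"); c=p["frame"][150:250,240:380,::-1]; cv2.imwrite("pics/near2.png",cv2.resize(c,None,fx=5,fy=5,interpolation=cv2.INTER_CUBIC))
s=ctrl.get_state();print(s["position"],s["ft_force"],s["grip_force"])
```

```text
[ 0.50692022 -0.0767567   0.01978925] [0.57855139 3.64206761 4.9230792 ] 2.952909842133522
```

View pics/near2.png

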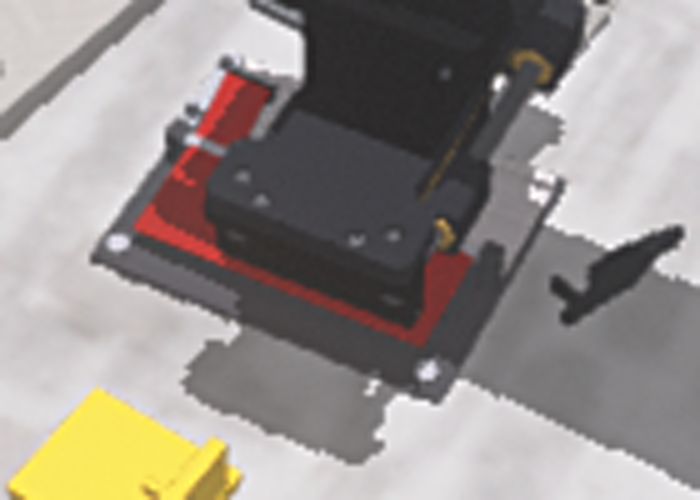

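The paddle is down and level, and the nose arm is raised (~(240,100)). I'll push along the channel.

Request:
move_arm(
  increments="3 0.3 0 0 0 0 123;3 0.3 0 0 0 0 123;3 0.3 0 0 0 0 123;3 0.3 0 0 0 0 123;3 0.3 0 0 0 0 123;3 0.3 0 0 0 0 123;3 0.3 0 0 0 0 123;3 0.3 0 0 0 0 123",
)

```text
time: 5.82
position: [0.5273, -0.0768, 0.0187]
tool_rot: [3.136, 0.155, -0.011]
ft_force: [-6.0, -1.0, 5.9]
grip_width: 0.516
grip_force: 3.9
```

Request:
move_arm(
  increments="3 0.3 0 0 0 0 123;3 0.3 0 0 0 0 123;2 0.2 0 0 0 0 123;2 0.2 0 0 0 0 123;2 0.2 0 0 0 0 123;1 0.1 0 0 0 0 123;0 0 0 0 0 0 123;0 0 0 0 0 0 123",
)

```text
time: 6.48
position: [0.5406, -0.0755, 0.0187]
tool_rot: [3.136, 0.155, -0.01]
ft_force: [-5.2, -0.2, 6.3]
grip_width: 0.524
grip_force: 3.6
```

Run:
```python
from h import *
for n in("scene","top"):
    p=ctrl.get_image(n); w=cloud(p); f=p["frame"].astype(int); r,g,b=f[...,0],f[...,1],f[...,2]
    y=(r>90)&(g>75)&(b<.5*r)&(np.abs(w[...,0]-.56)<.07)&(np.abs(w[...,1]+.1)<.04)&(w[...,2]<.06)
    print(n,y.sum(),w[y].mean(0) if y.any() else "")
    if n=="scene": c=p["frame"][150:250,240:380,::-1]; cv2.imwrite("pics/near3.png",cv2.resize(c,None,fx=5,fy=5,interpolation=cv2.INTER_CUBIC))
s=ctrl.get_state();print(s["position"],s["ft_force"],s["torque"],s["grip_force"])
```

```text
scene 0 
top 0 
[ 0.54062661 -0.07553541  0.01875917] [-4.67069051 -0.64151074  6.10687415] [-0.02470913  1.25178957  0.04308818] 3.5414869475062005
```

View pics/near3.png

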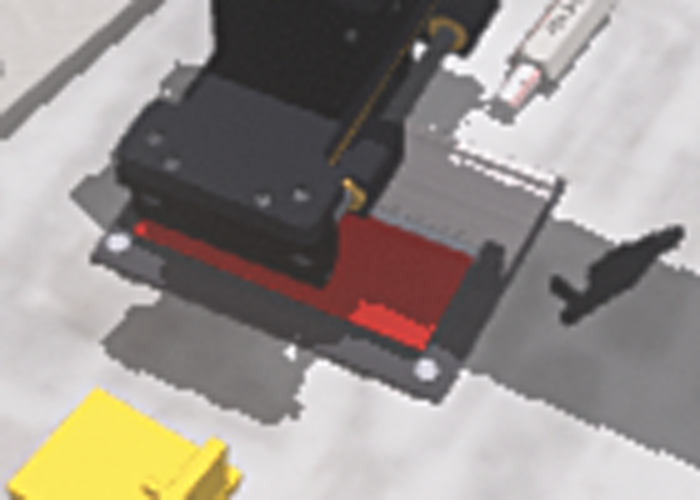

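Nothing yellow is visible, but the channel behind the gripper (~(450,190)) is empty, so the coupon is ahead of the finger. About 15 mm is left, so I'll go on gently.

Request:
move_arm(
  increments="2 0.3 0 0 0 0 123;2 0.3 0 0 0 0 123;2 0.2 0 0 0 0 123;2 0.2 0 0 0 0 123;1 0.1 0 0 0 0 123;1 0.1 0 0 0 0 123;1 0 0 0 0 0 123;0 0 0 0 0 0 123",
)

```text
time: 7.25
position: [0.5515, -0.0744, 0.0187]
tool_rot: [3.135, 0.155, -0.011]
ft_force: [-5.6, -0.6, 5.5]
grip_width: 0.518
grip_force: 3.7
```

Request:
move_arm(
  increments="1 0.1 0 0 0 0 123;1 0.1 0 0 0 0 123;0.5 0.1 0 0 0 0 123;0.5 0 0 0 0 0 123;0.5 0 0 0 0 0 123;0.5 0 0 0 0 0 123;0 0 0 0 0 0 123;0 0 0 0 0 0 123",
)

```text
time: 7.92
position: [0.5541, -0.0742, 0.0185]
tool_rot: [3.135, 0.155, -0.015]
ft_force: [-9.1, -0.9, 9.5]
grip_width: 0.515
grip_force: 5.1
```

Request:
move_arm(
  increments="0.5 0 0 0 0 0 123;0.5 0.1 0 0 0 0 123;0.5 0 0 0 0 0 123;0.5 0.1 0 0 0 0 123;0.5 0 0 0 0 0 123;0.5 0.1 0 0 0 0 123;0 0 0 0 0 0 123;0 0 0 0 0 0 123",
)

```text
time: 8.58
position: [0.5542, -0.0741, 0.0183]
tool_rot: [3.135, 0.153, -0.025]
ft_force: [-15.4, -1.2, 15.6]
grip_width: 0.517
grip_force: 8.8
```

Stalled hard against the stop. I'll back off along the channel with the paddle still held, then raise.

Request:
move_arm(
  increments="-1.5 -0.1 0 0 0 0 123;-1.5 -0.2 0 0 0 0 123;-1.5 -0.1 0 0 0 0 123;-1.5 -0.2 0 0 0 0 123;-1.5 -0.1 0 0 0 0 123;-1.5 -0.2 0 0 0 0 123;-1.5 -0.1 0 0 0 0 123;-1.5 -0.2 0 0 0 0 123",
)

```text
time: 9.25
position: [0.5524, -0.0743, 0.0209]
tool_rot: [3.136, 0.155, 0.009]
ft_force: [3.5, 0.9, 5.3]
grip_width: 0.516
grip_force: 2.8
```

Request:
move_arm(
  increments="-2 -0.2 0 0 0 0 123;-2 -0.2 0 0 0 0 123;-2 -0.2 0 0 0 0 123;0 0 1 0 0 0 123;0 0 2 0 0 0 123;0 0 2 0 0 0 123;0 0 3 0 0 0 123;0 0 3 0 0 0 123",
)

```text
time: 9.92
position: [0.5416, -0.0739, 0.0297]
tool_rot: [3.138, 0.156, -0.006]
ft_force: [-0.6, 1.0, -0.2]
grip_width: 0.516
grip_force: 0.0
```

Request:
move_arm(
  increments="0 0 4 0 0 0 123;0 0 6 0 0 0 123;0 0 10 0 0 0 123;0 0 15 0 0 0 123;0 0 20 0 0 0 123;0 0 25 0 0 0 123;0 0 25 0 0 0 123;0 0 25 0 0 0 123",
)

```text
time: 10.58
position: [0.5431, -0.0733, 0.1623]
tool_rot: [3.138, 0.157, -0.001]
ft_force: [0.9, -0.1, -0.5]
grip_width: 0.515
grip_force: 0.0
```

Request:
move_arm(
  increments="-10 -30 10 0 0 0 123;-10 -30 0 0 0 0 123;-10 -30 0 0 0 0 123;-10 -30 0 0 0 0 123;-10 -30 0 0 0 0 123;-10 -30 0 0 0 0 123;-10 -30 0 0 0 0 123;0 0 0 0 0 0 123",
)

```text
time: 11.25
position: [0.4696, -0.2914, 0.171]
tool_rot: [3.135, 0.14, -0.003]
ft_force: [-0.8, -0.8, -1.4]
grip_width: 0.52
grip_force: 0.0
```

Run:
```python
from h import *
p=ctrl.get_image("top"); w=cloud(p); f=p["frame"].astype(int); r,g,b=f[...,0],f[...,1],f[...,2]
y=(r>90)&(g>75)&(b<.5*r)&(np.abs(w[...,0]-.56)<.07)&(np.abs(w[...,1]+.1)<.04)&(w[...,2]<.06)
print(y.sum(),cv2.minAreaRect((w[y][:,:2]*1000).astype(np.float32)) if y.any() else "")
cv2.imwrite("pics/end.png",cv2.resize(p["frame"][125:240,290:420,::-1],None,fx=5,fy=5,interpolation=cv2.INTER_CUBIC))
s=ctrl.get_state();print(s["position"],s["ft_force"],s["time"])
```

```text
327 ((589.8750610351562, -101.47236633300781), (45.279754638671875, 40.653778076171875), 5.860002517700195)
[ 0.47130773 -0.28760702  0.17094524] [0.85950726 0.42626698 0.90208063] 11.3
```

View pics/end.png

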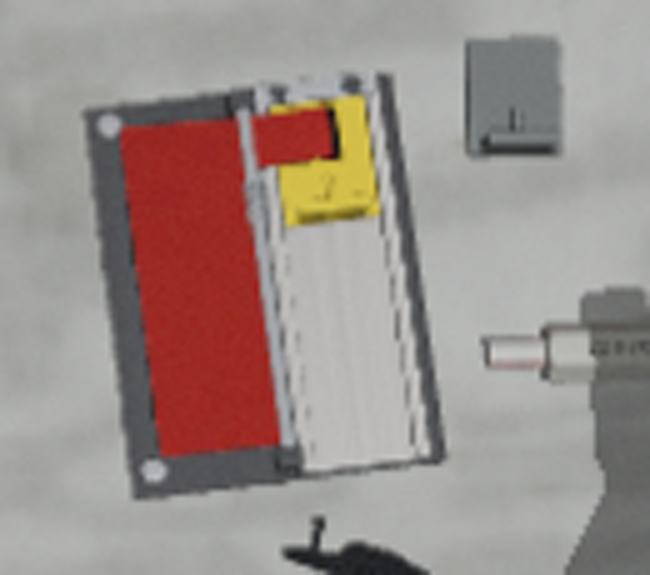

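The coupon's front edge is at the end stop (~(320,100)) with the nose closed on it (~(295,138)). The neighbouring things haven't moved and the arm is clear, so I'll hand in.

```bash
python3 -c "
from bench import ctrl
print(ctrl.close_job())"
```

```text
the job is handed in; nothing more can be done
None
```

I handed the job in at about 11 s: the last picture shows the coupon against the end stop with the clip closed on it, the arm clear and the spare, gauge and lever unmoved, but hand-in returned no verdict.

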